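Set the abrasive meter and close its splash door

TASK

Set the abrasive metering dial on the unit's sloping panel to the fifth click clockwise from its stop (the red dot is the stop, zero). Then hang the yellow splash door on the unit's two hinge pins, swing it fully shut, and throw the red catch over it; let go of everything and leave the jar, tape measure and ratchet where they lie.

Things in the scene. Friction and masses are not known exactly. Their poses are not given: they have to be found in the camera images.
- unit: Fixed metering unit: blue console with a panel sloping 35 deg, low end to the robot; hopper 256 mm high, radius 36 mm, at (0.076, 0). Origin: centre on the bench; x away from the robot, y left, z up. Grey 20 mm posts at (-0.085, +-0.14), right 160, left 200 mm high. Shut, the door stands before it with its origin at (-0.1425, 0, 0.020), axes parallel, against a rubber stop on the left post.
- lug (a point): Steel lug on the left post, over the shut door's left end: this point is the middle of its underside, 200 mm up; 97 mm (x) by 47 mm (y), 5 mm thick; unit frame (-0.1195, 0.1265, 0.200). The shut door slides under it with 10 mm to spare, so it cannot be lowered on or lifted off while shut: hang it open by 0.4 to 1.2 rad, then swing it shut. Opening moves its left end towards the robot.
- pin_lo (a point): Lower hinge pin: the point on its axis at its foot, on the bracket's shoulder, 45 mm above the bench. Upright, 12 mm thick for 24 mm, then tapering over 10 mm to a 4 mm tip (34 mm tall in all). Unit frame (-0.120, -0.140, 0.045). The door turns about it; its axes are the unit's.
- pin_hi (a point): Upper hinge pin, the same, straight above the lower one: foot 150 mm above the bench, tip at 184 mm. The hinge is greased: the hung door swings freely and stays where it is left.
- dial (a joint): Angle of the black metering dial (rad): 0 at its stop (pointer at the red dot); grows clockwise, seen facing the panel. Clicks every 0.436 rad (25 deg): positions 0 to 8, each marked by a dot round the dial; the fifth is 2.182. It starts at 0, 1 or 2 (rarely hung between). 0.05 to 0.15 N m moves it over a click; released, it snaps to the nearest position.
- dial_grip (a point): Point on the dial's axis in its bar grip. Bar 70 x 16 mm, its top 9 mm further out than this point; it stands on a 76 mm skirt disc whose face is 22 mm below this point. x: along the bar to its white-pointer end (turns with the dial); z: along the axis out of the panel, leaning 35 deg from vertical towards the robot. TCP here with the tool's z against this z grips it well.
- door: Splash door, loose, 0.36 to 0.56 kg: yellow pan with a clear window, 230 wide (y) x 45 deep (x) x 170 mm high without its handle, two hinge sockets at its right (-y) edge. Starts standing upright on the bench at the right. Origin: centre of its underside; x from its flat front face to its open back, z up. Hung open by an angle a, its yaw is the unit's plus a.
- door_handle (a point): Middle of the black bow handle on top of the door: bar 96 mm long (door's y), 12 mm thick (x), 14 mm high, 31 mm above the pan's top; door frame (-0.006, 0, 0.201). The bow's two feet are 80 mm apart. The door hangs nearly straight from it.
- socket_lo (a point): Lower hinge socket of the door: steel tube 23 mm outside, 15 mm bore, 25 mm long, open at both ends; this point is on its axis at its lower end, door frame (0.0225, -0.140, 0.025). Hung, it stands on the foot of the lower pin.
- socket_hi (a point): Upper hinge socket, the same; door frame (0.0225, -0.140, 0.130). Hung, it stands on the foot of the upper pin.
- catch (a joint): Angle of the red throw-over catch (rad): 0 open, leaning back 20 deg past upright, away from the robot, on its stop; grows as it swings over towards the robot; 1.92 closed, level, its hook down before the shut door. Upright at 0.35; a little beyond that it falls shut by itself; under 1 N at its end moves it. Pivot in the unit frame (-0.085, 0.115, 0.214), axis along y.
- catch_tip (a point): Outer end of the catch's arm, 92 mm from its pivot; the arm is 16 mm wide (y), 8 mm thick. A hook 41 mm long bends off at this end: towards the robot when the catch stands up, down when closed. About 300 mm above the bench at the start.
- garnet_jar: Bystander: dark red jar with a white lid, 70 mm across, 99 mm high, loose; origin: centre of its underside.
- tape_measure: Bystander: yellow tape measure, 37 x 84 x 66 mm, loose; origin: centre of its underside.
- ratchet: Bystander: ratchet with a black handle and a steel head, 186 mm long, lying flat, loose; origin: centre of its underside.

How it is judged:
By the outcome, as a careful person would: the job done as asked, in the order asked, and still so for the second after the job is handed in, with the robot touching nothing.
It also fails if it takes over 72 s, if anything falls off the work surface, if the arm or the gripper's body presses on something with over 40 N, if the wrist force passes 120 N, or if a joint passes its speed limit or range.

ROBOT

A 6-joint arm with a two-finger parallel gripper is mounted at the origin on a cart in front of the work surface, level with it; the furniture and walls round the work are solid. World frame = base frame: x ahead of the robot, y to its left, z up, the work surface at z = 0. Lengths are in mm, angles in rad, forces in N, time in s.
With the tool pointing down it reaches from about 350 to 975 mm from the base axis. Payload 7.1 kg.
Tool frame: the origin (TCP) lies between the finger pads, 19 mm behind the fingertips; this is the grasp point; z points along the fingers, y is the line along which they close (so a half turn about z gives the same grasp; the last joint's range is limited). The gripper opens to 88 mm and grips with 3 to 60 N. Pads are 20 mm wide; open, the fingers measure 115 mm over their backs; the gripper's body (75 mm by 178 mm) begins 61 mm behind the grasp point.
Start: joints at [-1.217, 0.423, 1.63, -0, 1.089, -0.019], TCP at [227.657, -582.046, 241.375] pointing down, gripper open.
Joint ranges: [-3, 3], [-0.9, 2.11], [0.09, 2.58], [-1.31, 4.45], [0.11, 2.69], [-2.54, 2.54]. Speed limits (rad/s): [2.39, 2.39, 3.01, 3.14, 3.14, 3.14].

INTERFACE

Orientations are given as a unit quaternion [x, y, z, w].
In Python, from station import env, set_gripper, viewer, workorder gives the robot as it stands. Calls block until the motion is done:
- env.reach(position, orientation): joint-space move of the TCP to a pose.
- env.move_l(position, rot=None, rate=150, f_stop=None): straight line of the TCP; rot=None keeps the orientation; rate is the mean speed in mm/s. With f_stop (N) it stops when the force on the tool has changed by that much, and returns True; else False.
- env.move_joints(angles): joint-space move.
- set_gripper(opening): finger opening in mm; the grip force is fixed at half the most; returns when the fingers have stopped.
- env.hold(seconds).
- env.ik(position, orientation): joint angles nearest the present ones, or None.
- env.read_state(): the state.
- viewer.camera(name): name is "scene" or "side" or "wrist"; returns the picture (384x512x3 uint8, blue, green, red); there is no depth.
- viewer.camera_params(name): a dict with "fx", "fy", "cx", "cy" (pixels), "pose" (4x4, takes a point from camera to world coordinates); the wrist camera has in their place "tool_from_camera" (4x4, takes a point from camera to tool coordinates, whose origin is the TCP and whose axes are the flange's). Camera axes: x right, y up, looking along -z (the intrinsics and any distortion apply to the point x, -y, -z); pixel columns grow to the right and rows downward; lengths in mm; the calibration is good to about 2 mm. A picture is of the moment at which its call begins: read the wrist's pose just before it. camera_params takes no time and is no camera call.
A pose or a line that the arm cannot do raises env.IKError and nothing moves.
- workorder.sign_off(): hands the job in; it is judged then, once.
The state is a dict: "time_s": time; "qpos": joint angles; "dq": joint speeds; "tau": joint torques, N m; "tool_pos": TCP position; "orientation": TCP orientation; "force": force on the tool from outside, world axes, zero at the start; "wrist_torque": the same for the moment, N m; "width": finger opening in mm; "grip_force": force on a finger pad.
Only numpy, scipy, OpenCV 4.12 (cv2) and the standard library are available. Lean on these libraries where they do the work, as an engineer would, in place of code of your own. Each camera call takes 0.05 s, during which the arm holds its last target. There are 200 camera calls.

## Working session

There is one attempt and no reset: what is moved stays moved. The work goes in short steps, each a Python script; the robot and the scene stay as the last script left them, time stands still between calls to the robot, and variables do not carry over. Pictures are saved under pics/ and viewed, at most 10 in all, crops included, and the job is handed in when it is done.

```bash
ls; mkdir -p pics; python3 - <<'E'
from station import env,set_gripper,viewer,workorder
import cv2,numpy as np
np.set_printoptions(precision=4,suppress=True)
a=viewer.camera("scene");b=viewer.camera("side");w=viewer.camera("wrist")
for n,i in(("scene",a),("side",b),("wrist",w)):
    cv2.imwrite(f"pics/{n}0.png",i); print(n,viewer.camera_params(n))
cv2.imwrite("pics/both0.png",np.vstack([cv2.resize(np.hstack([a,b]),(800,300)),]))
print(env.read_state())
E
```

```text
pics
scene {'fx': 449.21877419594716, 'fy': 449.21877419594716, 'cx': 257.1564725098813, 'cy': 192.54606356381024, 'pose': array([[   0.481 ,   -0.7206,    0.4994, 1472.3533],
       [   0.8767,    0.3907,   -0.2808, -566.4501],
       [   0.0072,    0.5729,    0.8196, 1600.1568],
       [   0.    ,    0.    ,    0.    ,    1.    ]])}
side {'fx': 474.02920789439247, 'fy': 474.02920789439247, 'cx': 253.19413849157917, 'cy': 193.3582839098933, 'pose': array([[    0.9978,    -0.0198,     0.0637,   708.3099],
       [    0.065 ,     0.5078,    -0.859 , -1417.2875],
       [   -0.0153,     0.8612,     0.508 ,   994.633 ],
       [    0.    ,     0.    ,     0.    ,     1.    ]])}
wrist {'fx': 273.0869363804532, 'fy': 273.0869363804532, 'cx': 258.66517992893347, 'cy': 193.52898419599572, 'tool_from_camera': array([[  -0.0012,    0.9553,    0.2955,   82.6776],
       [   1.    ,    0.0011,    0.0005,   -0.5369],
       [   0.0002,    0.2955,   -0.9553, -143.6505],
       [   0.    ,    0.    ,    0.    ,    1.    ]])}
{'time_s': 0.15, 'qpos': array([-1.217 ,  0.4237,  1.6305,  0.    ,  1.0886, -0.019 ]), 'dq': array([ 0.    , -0.001 , -0.0017,  0.0015, -0.0001, -0.0003]), 'tau': array([ -0.001 , -54.4982, -27.392 ,   0.0643,   0.0205,  -0.0001]), 'tool_pos': array([ 227.5388, -581.6732,  240.7941]), 'orientation': array([ 0.9827,  0.1853, -0.0001, -0.0006]), 'force': array([ 0.6053, -0.2429, -0.0186]), 'wrist_torque': array([ 0.0223,  0.0187, -0.0181]), 'grip_force': 0.0, 'width': 87.61700334566271}
```

```bash
python3 - <<'E'
import cv2
for n in("scene","side"):
    cv2.imwrite(f"pics/{n}0b.png",cv2.resize(cv2.imread(f"pics/{n}0.png"),(800,600),interpolation=cv2.INTER_CUBIC))
E
```

```text
(no output)
```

View pics/scene0b.png

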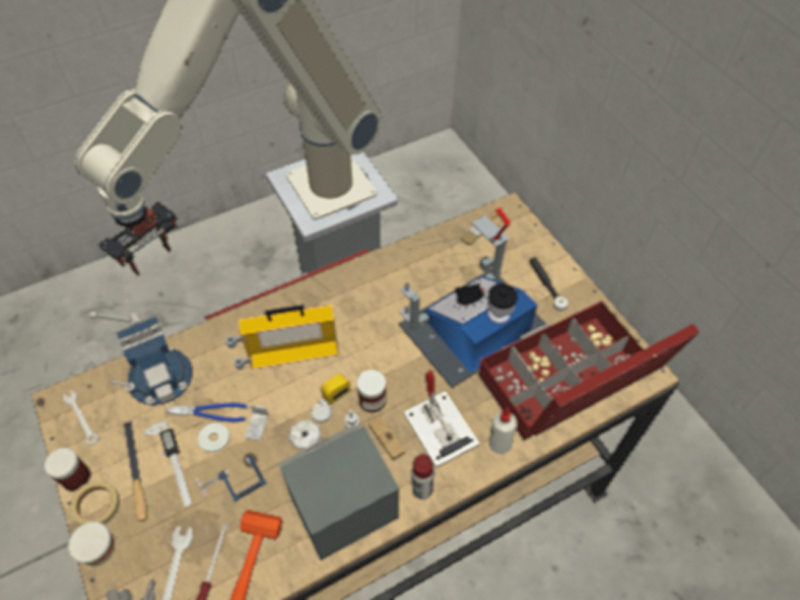

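View pics/side0b.png

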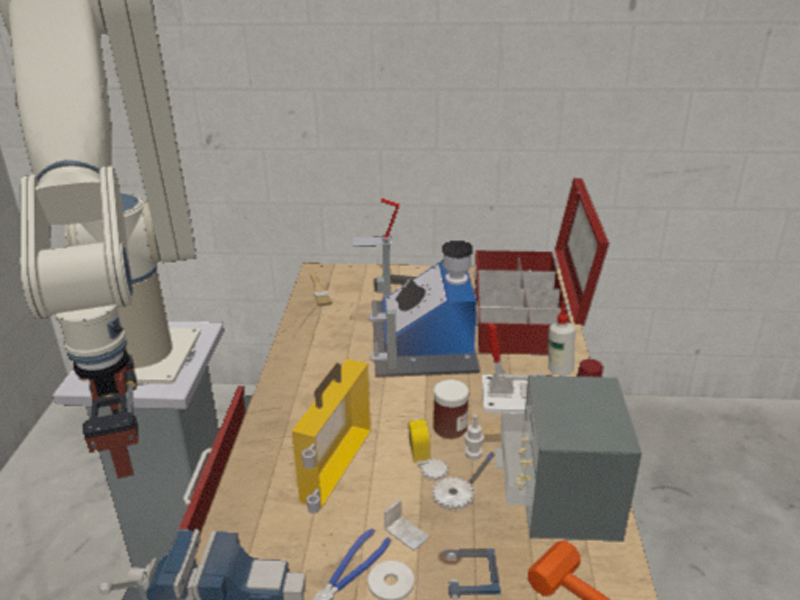

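The scene view shows the door handle at (285,312), the dial at (470,294), the hopper at (502,290), the right post top at (412,288) and the left post with lug and catch near (497,235). In the side view the handle is at (328,385), the dial at (410,293), the hopper at (457,248) and the catch bend at (397,205).

```bash
cat > h.py <<'E'
from station import env,set_gripper,viewer,workorder
import cv2,numpy as np
from scipy.spatial.transform import Rotation as R
np.set_printoptions(precision=3,suppress=True)
def tool():
    s=env.read_state(); T=np.eye(4); T[:3,:3]=R.from_quat(s["orientation"]).as_matrix(); T[:3,3]=s["tool_pos"]; return T
def snap(name,fn):
    P=viewer.camera_params(name)
    pose=P["pose"] if "pose" in P else tool()@P["tool_from_camera"]
    im=viewer.camera(name); cv2.imwrite(f"pics/{fn}.png",im)
    K=np.array([P["fx"],P["fy"],P["cx"],P["cy"]]); np.savez(f"pics/{fn}.npz",K=K,pose=pose)
    return im
def load(fn): 
    d=np.load(f"pics/{fn}.npz"); return cv2.imread(f"pics/{fn}.png"),d["K"],d["pose"]
def ray(cam,px):
    K,P=cam; v=np.array([(px[0]-K[2])/K[0],-(px[1]-K[3])/K[1],-1.]); v=P[:3,:3]@v
    return P[:3,3],v/np.linalg.norm(v)
def onz(cam,px,z):
    o,d=ray(cam,px); return o+d*(z-o[2])/d[2]
def tri(*cp):
    A=np.zeros((3,3));b=np.zeros(3);rs=[ray(c,p) for c,p in cp]
    for o,d in rs:
        M=np.eye(3)-np.outer(d,d);A+=M;b+=M@o
    x=np.linalg.solve(A,b); return x,max(np.linalg.norm(np.cross(x-o,d)) for o,d in rs)
def proj(cam,X):
    K,P=cam; c=P[:3,:3].T@(np.asarray(X)-P[:3,3]); return np.array([K[2]+K[0]*c[0]/-c[2],K[3]-K[1]*c[1]/-c[2]])
def camp(n):
    P=viewer.camera_params(n); return np.array([P["fx"],P["fy"],P["cx"],P["cy"]]),P["pose"]
def quat(x,z):
    """tool orientation with z axis z and x axis nearest to x"""
    z=np.array(z,float);z/=np.linalg.norm(z);x=np.array(x,float);x-=z*(x@z);x/=np.linalg.norm(x)
    return R.from_matrix(np.c_[x,np.cross(z,x),z]).as_quat()
E
python3 - <<'E'
from h import *
sc,sd=camp("scene"),camp("side")
for n,a,b in(("handle",(286,313),(328,385)),("dial",(470,294),(410,293)),("hopper",(502,290),(457,249)),("lpost/lug",(487,228),(366,241)),("catchtip",(505,212),(397,206)),("rpost",(412,288),(389,304)),("door sock hi",(232,343),(309,455)),("door TL",(334,310),(363,364))):
    print(n,tri((sc,np.array(a)/1.5625),(sd,np.array(b)/1.5625)))
# yellow mask fits for handle etc. later; test reach of views
for x,y,z in((330,-330,420),(420,60,480),(420,-20,480)):
    print(env.ik([x,y,z],quat([1,0,0],[0,0,-1])))
print(R.from_quat(env.read_state()["orientation"]).as_matrix())
E
```

```text
handle (array([ 503.811, -345.062,  181.651]), np.float64(1.3586893363009995))
dial (array([631.371, 109.26 , 116.345]), np.float64(2.126336823612735))
hopper (array([733.337, 125.214, 233.067]), np.float64(6.50587478091065))
lpost/lug (array([516.806, 225.374, 195.848]), np.float64(1.33605155258209))
catchtip (array([584.117, 223.712, 302.043]), np.float64(13.887044243974136))
rpost (array([588.576, -40.208, 178.396]), np.float64(4.22259921809793))
door sock hi (array([ 491.505, -488.068,  140.334]), np.float64(3.708440881713228))
door TL (array([ 548.901, -237.958,  161.351]), np.float64(7.955578870443651))
[-0.811  0.007  1.747 -0.     1.388  0.76 ]
[ 0.114 -0.1    1.721 -0.     1.521  1.685]
[-0.076 -0.107  1.727 -0.     1.521  1.495]
[[ 0.931  0.364 -0.   ]
 [ 0.364 -0.931  0.001]
 [ 0.    -0.001 -1.   ]]
```

```bash
python3 - <<'E'
from h import *
D=quat([-1,0,0],[0,0,-1])
for n,p in(("d1",(430,-440,420)),("d2",(430,-270,420)),("u1",(470,-20,420)),("u2",(470,150,430))):
    env.reach(p,D); snap("wrist",n)
print(env.read_state()["time_s"])
ims=[cv2.imread(f"pics/{n}.png") for n in("d1","d2","u1","u2")]
cv2.imwrite("pics/m1.png",np.hstack([cv2.resize(i,(800,600)) for i in ims[2:3]]))
cv2.imwrite("pics/m2.png",cv2.resize(ims[3],(800,600)))
cv2.imwrite("pics/m3.png",cv2.resize(np.hstack(ims[:2]),(800,300)))
E
```

```text
4.8083
```

View pics/m1.png

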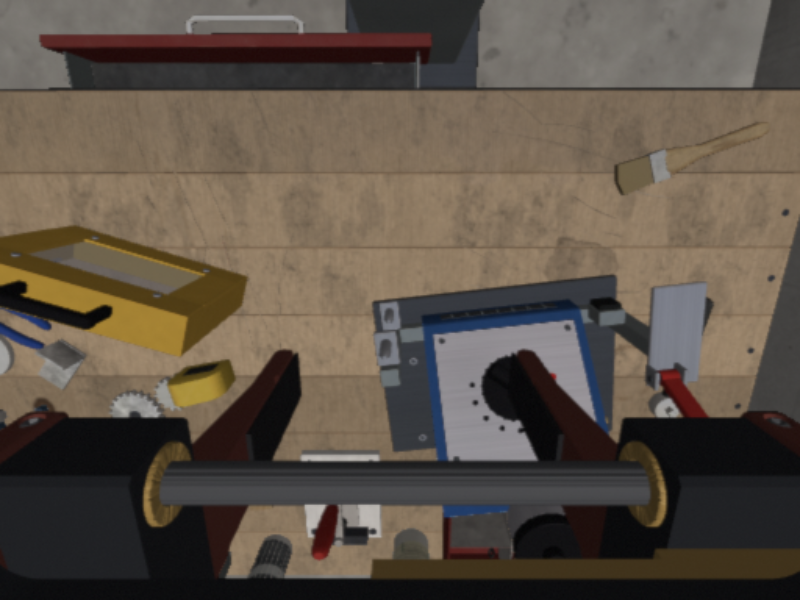

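View pics/m2.png

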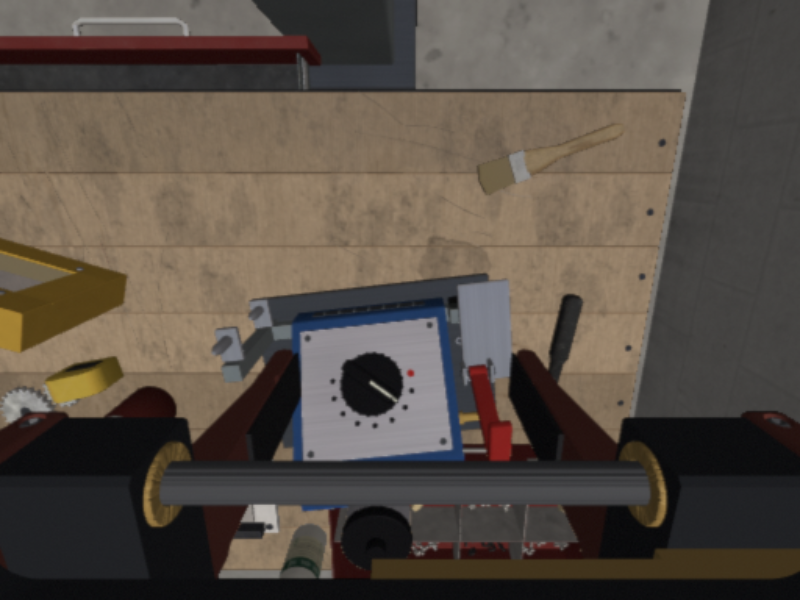

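View pics/m3.png

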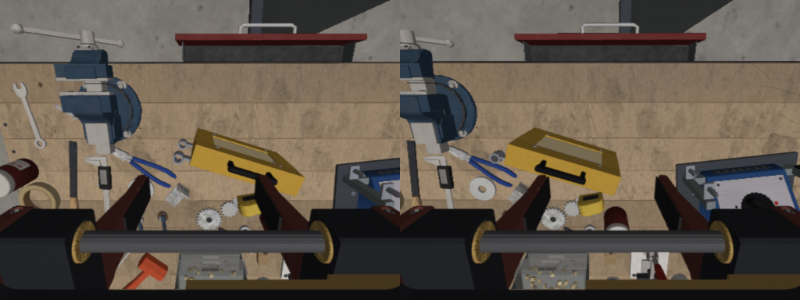

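u1 and u2 show the lug at (678,330)/(484,325), the hinge brackets at (388,315–345)/(225–258,310–340) and the dial in u2 at (371,384). Its pointer is near dot 2, with the red dot at (410,373). d1 and d2 show the door and its handle at (250,172)/(562,172). Next I'll zoom on the features.

```bash
python3 - <<'E'
from h import *
# tiles: 80x60 crop scaled x3.3333 -> 266x200
T=[("u1",248,210),("u2",155,208),("u2",238,247),("d1",320,216),("d2",207,220),("d1",235,190)]
out=[]
for n,x,y in T:
    im=load(n)[0]; c=im[y-30:y+30,x-40:x+40]; out.append(cv2.convertScaleAbs(cv2.resize(c,(266,200),interpolation=cv2.INTER_CUBIC),alpha=1.6,beta=20))
cv2.imwrite("pics/t.png",np.vstack([np.hstack(out[:3]),np.hstack(out[3:])]))
# lug masks
for n,(x0,x1,y0,y1) in(("u1",(405,465,175,255)),("u2",(285,335,170,245))):
    im,K,P=load(n); hsv=cv2.cvtColor(im,cv2.COLOR_BGR2HSV)[y0:y1,x0:x1]
    m=((hsv[...,1]<45)&(hsv[...,2]>120)).astype(np.uint8)
    c=max(cv2.findContours(m,0,2)[0],key=cv2.contourArea); r=cv2.minAreaRect(c)
    print(n,np.array(r[0])+[x0,y0],r[1:],(cv2.boxPoints(r)+[x0,y0]).tolist())
E
```

```text
u1 [432.86  211.777] ((32.750221252441406, 64.9546127319336), 5.52754020690918) [[413.4329891204834, 242.52577209472656], [419.6896915435791, 177.8731963634491], [452.2876281738281, 181.02783203125], [446.03092193603516, 245.68040466308594]]
u2 [311.4 211.7] ((63.12122344970703, 32.28922653198242), 85.60128784179688) [[292.8823461532593, 181.4705867767334], [325.0764617919922, 178.99411582946777], [329.9176483154297, 241.92941284179688], [297.7235336303711, 244.4058837890625]]
```

View pics/t.png

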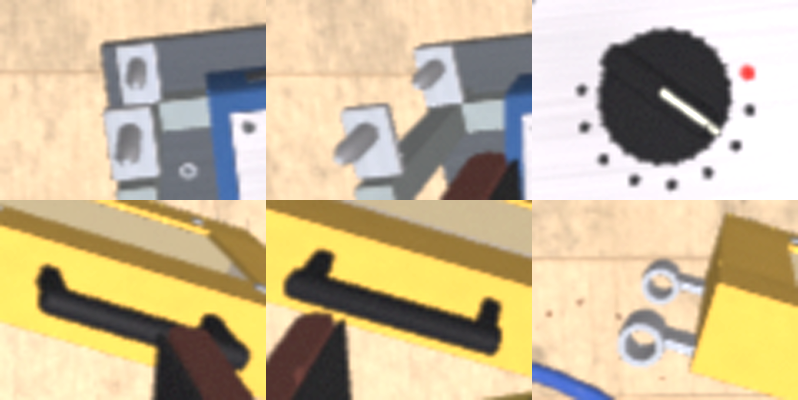

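Tiles: pin_hi's tip is at (128,156) in u1 and (345,153) in u2. The pointer lines up with dot 2. The handle ends are (47,298)–(243,356) in d1 and (290,287)–(497,342) in d2, and the socket rings are at (643,345) and (661,283).

```bash
cat >> h.py <<'E'
TL=[("u1",248,210),("u2",155,208),("u2",238,247),("d1",320,216),("d2",207,220),("d1",235,190)]
def tp(i,p):
    n,x,y=TL[i]; _,K,P=load(n); q=np.array(p,float)-[266*(i%3),200*(i//3)]
    return (K,P),np.array([x-40,y-30])+(q+.5)/np.array([3.325,3.3333])-.5
E
python3 - <<'E'
from h import *
def L(n): return load(n)[1:]
lug=tri((L("u1"),(432.86,211.8)),(L("u2"),(311.4,211.7)));print("lug",lug)
a=[[413.4,242.5],[419.7,177.9],[452.3,181.0],[446.0,245.7]];b=[[297.7,244.4],[292.9,181.5],[325.1,179.0],[329.9,241.9]]
for p,q in zip(a,b): print(tri((L("u1"),p),(L("u2"),q)), onz(L("u1"),p,205),onz(L("u2"),q,205))
print("tip",tri(tp(0,(128,156)),tp(1,(345,153))))
for i,p in((0,(128,156)),(1,(345,153))): c,q=tp(i,p); print(" z182",onz(c,q,182))
for i,p in((0,(131,132)),(1,(368,135))): c,q=tp(i,p); print(" foot z150",onz(c,q,150))
for n,i,p,j,q in(("hL",3,(47,298),4,(290,287)),("hR",3,(243,356),4,(497,342)),("hM",3,(145,327),4,(393.5,314.5))):
    print(n,tri(tp(i,p),tp(j,q)),onz(*tp(i,p),201),onz(*tp(j,q),201))
for z,p in((155,(643,345)),(50,(661,283))): print("sock",onz(*tp(5,p),z))
c,q=tp(2,(665,96)); print("disc",onz(c,q,116), onz(c,q,95))
for z in(115,120): print("ptr",onz(*tp(2,(662,92)),z),onz(*tp(2,(718,131)),z))
# all four tri with side cam for handle
print(camp("side")[1][:3,3])
E
```

```text
lug (array([530.483, 225.965, 202.947]), np.float64(1.453342507672442))
(array([581.802, 208.344, 201.087]), np.float64(3.454643128886201)) [575.875 204.828 205.   ] [583.643 208.031 205.   ]
(array([482.258, 196.949, 206.587]), np.float64(3.4287502168347235)) [479.122 197.286 205.   ] [486.219 197.356 205.   ]
(array([483.025, 241.907, 205.331]), np.float64(0.40737844915369353)) [483.533 242.214 205.   ] [482.689 241.972 205.   ]
(array([583.64 , 257.863, 198.732]), np.float64(0.7624508738688689)) [581.154 253.321 205.   ] [579.548 255.987 205.   ]
tip (array([561.839, -39.611, 177.532]), np.float64(0.4010798938331753))
 z182 [560.279 -39.404 182.   ]
 z182 [559.461 -37.384 182.   ]
 foot z150 [561.81  -39.358 150.   ]
 foot z150 [563.599 -39.847 150.   ]
hL (array([ 492.833, -389.766,  205.224]), np.float64(0.9117081647147166)) [ 493.537 -389.237  201.   ] [ 495.517 -391.287  201.   ]
hR (array([ 520.662, -302.902,  202.02 ]), np.float64(0.22825207711492485)) [ 520.893 -302.554  201.   ] [ 521.398 -303.004  201.   ]
hM (array([ 506.549, -346.958,  203.641]), np.float64(0.5745677400645606)) [ 507.074 -346.342  201.   ] [ 508.332 -347.572  201.   ]
sock [ 491.425 -487.698  155.   ]
sock [ 489.725 -488.269   50.   ]
disc [632.607 110.221 116.   ] [643.772 108.397  95.   ]
ptr [630.646 108.511 115.   ] [655.279 139.758 115.   ]
ptr [628.015 108.963 120.   ] [652.379 139.869 120.   ]
[  708.31  -1417.287   994.633]
```

```bash
cat >> h.py <<'E'
PSI=0.118; U0=np.array([664.1,114.2,0]); RU=R.from_euler("z",PSI).as_matrix()
def u2w(p): return U0+RU@np.asarray(p,float)
def w2u(p): return RU.T@(np.asarray(p)-U0)
N=RU@[-np.sin(.6109),0,np.cos(.6109)]; UP=RU@[np.cos(.6109),0,np.sin(.6109)]; RT=RU@[0,-1,0]
def bar(k): t=np.radians((k-4)*25); return np.cos(t)*UP+np.sin(t)*RT
E
python3 - <<'E'
from h import *
def cen(n,p,red=False,r=6):
    im,K,P=load(n); x,y=[int(round(v/1.5625)) for v in p]; c=im[y-r:y+r+1,x-r:x+r+1].astype(float)
    w=np.clip(c[...,2]-c[...,1]-40,0,None) if red else np.clip(np.median(c.sum(2))-c.sum(2)-60,0,None)
    g=np.mgrid[-r:r+1,-r:r+1]; return (K,P),(x+(w*g[1]).sum()/w.sum(),y+(w*g[0]).sum()/w.sum())
for p,q,red in(((553,377),(410,373),1),((442,341),(306,338),0),((567,327),(430,325),0)):
    a,b=cen("u1",p,red),cen("u2",q,red); X,e=tri(a,b); print(a[1],b[1],X,e,"unit",w2u(X),"n.",w2u(X)@[-np.sin(.6109),0,np.cos(.6109)])
c,q=tp(2,(665,96)); o,d=ray(c,q); ou=w2u(o);du=RU.T@d; n=np.array([-np.sin(.6109),0,np.cos(.6109)])
for h in(110,115,120,125,130): print(h, ou+du*(h-ou@n)/(du@n))
for h in (120,130,140):
  for p in((662,92),(718,131),(610,52)):
    c,q=tp(2,p); o,d=ray(c,q); print(h,w2u(o+d*(h-(o-U0)@N)/(d@N)))
# reach checks
G=u2w([-31,0,125])
for s in(1,-1):
    for k in(2,5): print(s,k,env.ik(G,quat(s*bar(k),-N)))
E
```

```text
(np.float64(353.91161616161617), np.float64(240.24242424242425)) (np.float64(262.43373493975906), np.float64(238.42302543507364)) [623.575 156.544 104.55 ] 0.3248496751593197 unit [-35.259  46.821 104.55 ] n. 105.8649330203028
(np.float64(280.94566436928994), np.float64(215.39990383074212)) (np.float64(193.6714821977022), np.float64(214.00523262427484)) [585.43   22.343  75.229] 0.2938983479280039 unit [-88.937 -81.956  75.229] n. 112.63759309702115
(np.float64(364.3875598086124), np.float64(205.96303827751197)) (np.float64(276.6590401051939), np.float64(205.3990795529257)) [571.158 185.066  64.056] 0.8787492294342995 unit [-83.952  81.315  64.056] n. 100.62602856537984
110 [-30.245  -0.674 113.109]
115 [-32.565  -0.008 117.589]
120 [-34.884   0.659 122.068]
125 [-37.204   1.326 126.548]
130 [-39.523   1.993 131.028]
120 [-36.817  -0.844 120.715]
120 [-16.988  28.19  134.6  ]
120 [-57.595 -28.589 106.165]
130 [-41.417   0.52  129.702]
130 [-21.982  28.977 143.311]
130 [-61.783 -26.675 115.441]
140 [-46.018   1.883 138.688]
140 [-26.976  29.764 152.022]
140 [-65.971 -24.761 124.716]
1 2 None
1 5 None
-1 2 None
-1 5 None
```

```bash
python3 - <<'E'
from h import *
print(env.read_state()["qpos"])
G=u2w([-44.2,0,133.8]); print(G, N, quat(bar(2),-N))
for t in(0,10,20,25,30,35):
    a=np.radians(t); n=RU@[-np.sin(a),0,np.cos(a)]
    for d in (0,100):
        print(t,d,[env.ik(G+d*n,quat(x,-n)) for x in(bar(2),-bar(2),-bar(5))])
E
```

```text
[ 0.282  0.048  1.684 -0.001  1.41  -1.287]
[620.207 108.996 133.8  ] [-0.57  -0.068  0.819] [0.839 0.453 0.28  0.111]
0 0 [array([ 0.155,  0.562,  1.685, -0.   ,  0.894,  0.639]), array([ 0.155,  0.562,  1.685, -0.   ,  0.894, -2.502]), array([ 0.155,  0.562,  1.685, -0.   ,  0.894, -1.016])]
0 100 [array([ 0.155,  0.438,  1.625, -0.   ,  1.078,  0.639]), array([ 0.155,  0.438,  1.625, -0.   ,  1.078, -2.502]), array([ 0.155,  0.438,  1.625, -0.   ,  1.078, -1.016])]
10 0 [array([ 0.158,  0.507,  1.804, -0.011,  0.656,  0.699]), array([ 0.158,  0.507,  1.804, -0.011,  0.656, -2.443]), array([ 0.158,  0.507,  1.804, -0.011,  0.656, -1.047])]
10 100 [array([ 0.16 ,  0.348,  1.782, -0.01 ,  0.837,  0.698]), array([ 0.16 ,  0.348,  1.782, -0.01 ,  0.837, -2.444]), array([ 0.16 ,  0.348,  1.782, -0.01 ,  0.837, -1.048])]
20 0 [array([ 0.162,  0.471,  1.918, -0.038,  0.404,  0.758]), array([ 0.162,  0.471,  1.918, -0.038,  0.404, -2.384]), array([ 0.162,  0.471,  1.918, -0.038,  0.404, -1.044])]
20 100 [array([ 0.165,  0.278,  1.936, -0.029,  0.579,  0.75 ]), array([ 0.165,  0.278,  1.936
[... 299 characters left out ...]
, -0.05 ,  0.442,  0.781]), array([ 0.168,  0.253,  2.01 , -0.05 ,  0.442, -2.361]), array([ 0.168,  0.253,  2.01 , -0.05 ,  0.442, -1.038])]
30 0 [array([ 0.166,  0.459,  2.025, -0.179,  0.136,  0.915]), array([ 0.166,  0.459,  2.025, -0.179,  0.136, -2.226]), array([ 0.166,  0.459,  2.025, -0.179,  0.136, -0.914])]
30 100 [array([ 0.172,  0.238,  2.083, -0.091,  0.299,  0.83 ]), array([ 0.172,  0.238,  2.083, -0.091,  0.299, -2.311]), array([ 0.172,  0.238,  2.083, -0.091,  0.299, -0.999])]
35 0 [None, None, None]
35 100 [array([ 0.176,  0.233,  2.154, -0.225,  0.149,  0.968]), array([ 0.176,  0.233,  2.154, -0.225,  0.149, -2.174]), array([ 0.176,  0.233,  2.154, -0.225,  0.149, -0.865])]
```

```bash
cat >> h.py <<'E'
a_=np.radians(29); NT=RU@[-np.sin(a_),0,np.cos(a_)]
G=u2w([-44.2,0,133.8])+5*N
E
python3 - <<'E'
from h import *
q=quat(-bar(2),-NT)
for d in(280,100,0): print(d,env.ik(G+d*NT,q))
env.reach(G+280*NT,q); set_gripper(52)
env.move_l(G+60*NT,rate=250)
print(env.move_l(G,rate=70,f_stop=12)); s=env.read_state(); print(s["time_s"],s["tool_pos"]-G,s["force"])
snap("wrist","dg"); a=snap("scene","s1")
cv2.imwrite("pics/dgv.png",np.hstack([cv2.resize(cv2.imread("pics/dg.png"),(400,300)),cv2.resize(a[130:235,230:370],(400,300))]))
E
```

```text
280 [ 0.185 -0.146  2.051 -0.048  0.732 -2.352]
100 [ 0.171  0.229  2.071 -0.078  0.337 -2.325]
0 [ 0.166  0.449  2.02  -0.139  0.169 -2.267]
False
8.575 [0.015 0.    0.151] [ 0.466 -0.139 -0.161]
```

View pics/dgv.png

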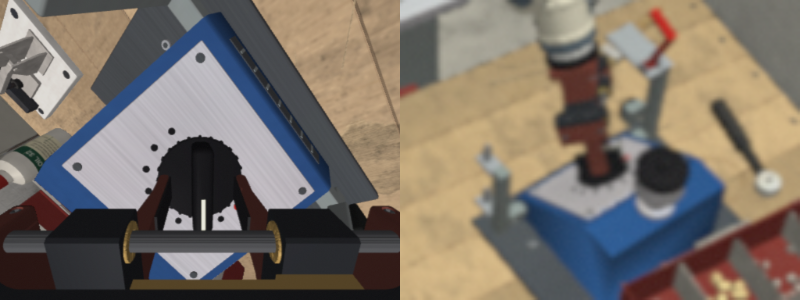

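The bar is centred and aligned between the fingers, at (203,165) in the left tile.

```bash
python3 - <<'E'
from h import *
set_gripper(5); s=env.read_state(); print(s["width"],s["grip_force"],s["force"],s["wrist_torque"])
p=s["tool_pos"]
for k in(2.5,3,3.5,4,4.5,5.1):
    env.reach(p,quat(-bar(k),-NT)); s=env.read_state(); print(k,s["qpos"][[3,4,5]],s["force"],s["wrist_torque"],s["width"])
set_gripper(52); print(env.read_state()["time_s"])
env.move_l(G+80*NT,rate=150)
snap("wrist","dg2")
im=cv2.imread("pics/dg2.png"); cv2.imwrite("pics/dg2v.png",im)
print(env.read_state()["time_s"])
E
```

```text
16.751114916450867 29.676904594525695 [ 0.719 -0.779  0.212] [-0.302 -0.252 -0.298]
2.5 [-0.138  0.169 -2.055] [ 2.803 -4.633 -0.287] [-0.603 -0.501 -0.418] 16.41195739453621
3 [-0.138  0.169 -1.836] [ 3.514 -6.88  -0.097] [-1.213 -0.689 -0.774] 16.279022822033554
3.5 [-0.138  0.169 -1.616] [  3.766 -11.164  -0.782] [-1.856 -0.859 -1.05 ] 16.08632518286794
4 [-0.138  0.17  -1.397] [  4.418 -14.464   0.616] [-2.259 -0.951 -1.386] 15.417771011431107
4.5 [-0.139  0.17  -1.178] [  5.037 -16.977  -0.037] [-2.28  -0.959 -1.25 ] 15.77145604328423
5.1 [-0.139  0.17  -0.915] [  5.226 -19.66   -0.661] [-2.515 -1.013 -1.258] 16.23216880374915
12.0417
12.775
```

View pics/dg2v.png

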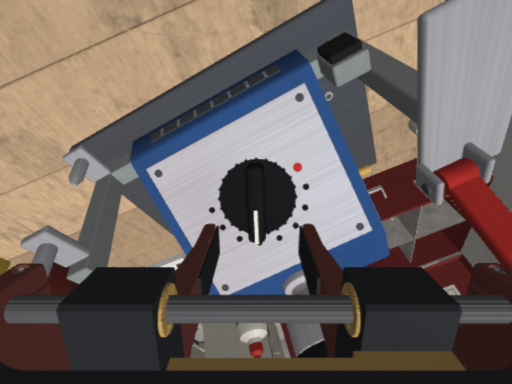

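The pointer is at (257,243), between dots 4 (279,238) and 6 (239,238), so the dial is on the fifth click. Next is the door.

```bash
cat >> h.py <<'E'
H=np.array([506.8,-347.,201.]); DY=-0.31
PIN=np.array([561.2,-39.5,0])
def dq(yaw): return quat([-np.sin(yaw),np.cos(yaw),0],[0,0,-1])
def hp(a,z):  # TCP for hung door opened by a, at height z of TCP
    v=R.from_euler("z",PSI+a).as_matrix()@[-28.5,140,0]; return np.array([PIN[0]+v[0],PIN[1]+v[1],z])
E
python3 - <<'E'
from h import *
for a in(1.0,.6,.3,0): print(a,hp(a,221),env.ik(hp(a,221),dq(PSI+a)),env.ik(hp(a,300),dq(PSI+a)) is not None)
env.move_l(G+230*NT,rate=250); set_gripper(70)
env.reach(H+[0,0,120],dq(DY)); env.move_l(H+[0,0,30],rate=200); print(env.move_l(H,rate=80,f_stop=10))
set_gripper(3); s=env.read_state(); print(s["tool_pos"],s["width"],s["grip_force"],s["force"],s["time_s"])
env.move_l(H+[0,0,20],rate=60); f=env.read_state(); print(f["force"],f["wrist_torque"],f["width"])
env.move_l(H+[0,0,130],rate=200)
env.reach(hp(.7,331),dq(PSI+.7)); env.move_l(hp(.7,280),rate=120); env.hold(.3)
s=env.read_state(); print(s["time_s"],s["force"],s["width"],s["tool_pos"]-hp(.7,280))
a=snap("scene","s2");b=snap("side","e2")
print(proj(camp("scene"),[561,-39,184]),proj(camp("side"),[561,-39,184]))
cv2.imwrite("pics/hang.png",np.hstack([cv2.resize(a[140:230,200:320],(400,300),interpolation=2),cv2.resize(b[150:240,185:305],(400,300),interpolation=2)]))
E
```

```text
1.0 [422.84   -3.881 221.   ] [-0.037  0.152  2.074 -0.     0.915 -1.155] True
0.6 [447.633  47.188 221.   ] [ 0.079  0.194  2.02  -0.     0.927 -0.639] True
0.3 [478.323  76.877 221.   ] [ 0.135  0.245  1.951 -0.     0.945 -0.283] True
0 [516.416  96.171 221.   ] [ 0.161  0.304  1.866 -0.     0.971  0.043] True
False
[ 506.661 -346.929  200.987] 11.502408294076885 29.99931514263153 [-0.077 -0.085  0.649] 17.7
[ 0.145 -0.19  -4.963] [ 0.019 -0.063 -0.002] 11.741550924409728
21.2 [ 0.773 -3.732 -7.964] 12.363635979750955 [ 0.365 -0.09   0.437]
[260.671 179.434] [239.894 191.97 ]
```

View pics/hang.png

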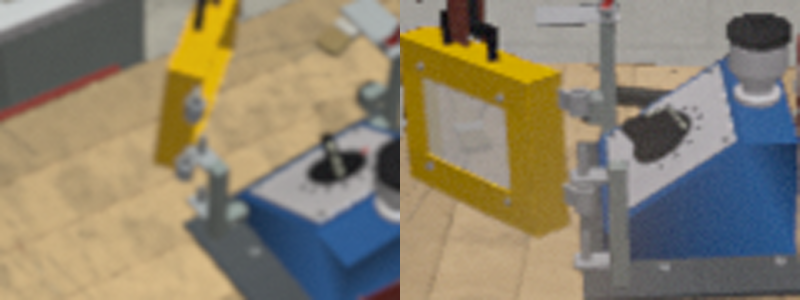

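The door now hovers at the hinge. The upper socket is above pin_hi, at (190,103) in the scene tile and (578,100) in the side tile. The lower socket is between the brackets at side (578,195). I'll check the in-hand pose by triangulation.

```bash
python3 - <<'E'
from h import *
sc,sd=camp("scene"),camp("side")
S=lambda p:np.array([200,140])+np.array(p)*.3
E=lambda p:np.array([185-120,150])+np.array(p)*.3
print("hi",tri((sc,S((192,104))),(sd,E((578,101)))))
print("lo",tri((sc,S((186,160))),(sd,E((578,194)))))
for z in(221,116): print(z,(proj(sc,[561.2,-39.5,z])-[200,140])/.3,(proj(sd,[561.2,-39.5,z])-[65,150])/.3)
s=env.read_state();print(s["force"],s["wrist_torque"])
# window of z: also yellow door top corner near hinge
E
```

```text
hi (array([557.313, -50.936, 237.06 ]), np.float64(1.8205971228318887))
lo (array([555.579, -57.481, 130.927]), np.float64(0.5019908763398204))
221 [202.38 112.66] [582.044 108.353]
116 [201.195 165.121] [585.068 196.697]
[ 1.925 -3.716 -8.248] [-0.576 -0.181 -0.191]
```

```bash
python3 - <<'E'
from h import *
y=PSI+.7; d=np.array([-np.sin(y),np.cos(y),0])
p=env.read_state()["tool_pos"]
print(env.move_l(p+15*d,rate=60,f_stop=20)); s=env.read_state();print(s["force"],s["wrist_torque"],s["width"])
print(env.move_l(p+60*d,rate=120,f_stop=20)); env.hold(.3)
s=env.read_state();print(s["tool_pos"],s["force"],s["wrist_torque"],s["width"],s["time_s"])
a=snap("scene","s3");b=snap("side","e3")
T=s["tool_pos"]; v=R.from_euler("z",y).as_matrix()@[28.5,-140,0]
for z in(-46,-71,-151,-176): X=T+v+[0,0,z]; print("pred",X,(proj(camp("scene"),X)-[195,150])*5,(proj(camp("side"),X)-[170,150])*5+[400,0])
for n in("scene","side"): print(n,(proj(camp(n),[561.2,-39.5,184])-([195,150] if n=="scene" else [170,150]))*5+([0,0] if n=="scene" else [400,0]))
cv2.imwrite("pics/free.png",np.hstack([cv2.resize(a[150:260,195:275],(400,550),interpolation=2),cv2.resize(b[150:260,170:250],(400,550),interpolation=2)]))
E
```

```text
False
[-0.133 -2.489 -4.286] [-0.764 -0.046 -0.389] 11.942735221272786
False
[396.257  76.188 280.216] [ 0.123  0.036 -4.866] [ 0.092 -0.037  0.009] 11.852554446053112 22.525
pred [517.911   1.271 234.216] [347.555  50.206] [689.644 115.281]
pred [517.911   1.271 209.216] [346.903  70.193] [691.186 147.386]
pred [517.911   1.271 129.216] [344.913 131.161] [695.962 246.841]
pred [517.911   1.271 104.216] [344.32  149.333] [697.407 276.936]
scene [327.924 147.596]
side [749.699 210.23 ]
```

View pics/free.png

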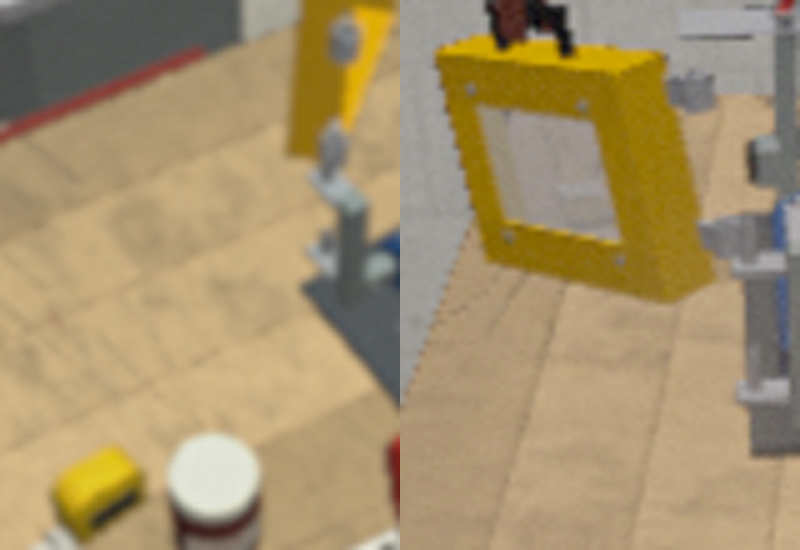

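The door hangs free but is rotated in the pads. The upper socket is at scene (344,40), side (693,92), and the lower at scene (333,150), side (722,238). The predictions for an upright door differ from these, so I'll compute the tilt.

```bash
python3 - <<'E'
from h import *
sc,sd=camp("scene"),camp("side")
S=lambda p:np.array([195,150])+np.array(p)/5-.4
E=lambda p:np.array([170-80,150])+np.array(p)/5-.4
y=PSI+.7; Rd=R.from_euler("z",y).as_matrix(); T=env.read_state()["tool_pos"]
X={}
for n,a,b in(("hi",(344,40),(693,92)),("lo",(333,150),(722,238))):
    X[n],e=tri((sc,S(a)),(sd,E(b))); print(n,X[n],e,"door-frame rel TCP",Rd.T@(X[n]-T))
print("expected rel", [28.5,-140,-58.5],[28.5,-140,-163.5])
d=Rd.T@(X["hi"]-X["lo"]); print(d,np.linalg.norm(d),np.degrees(np.arctan2(d[1],d[2])))
# check pin tip bias: pin tip in old images seen at scene? yellow top edge in side view: right-top corner and bottom corner of near edge
b=cv2.imread("pics/e3.png"); hsv=cv2.cvtColor(b,cv2.COLOR_BGR2HSV)
m=cv2.inRange(hsv,(20,140,70),(33,255,255)); m[:, :170]=0;m[:150]=0;m[215:]=0
c=max(cv2.findContours(m,0,2)[0],key=cv2.contourArea); h=cv2.approxPolyDP(cv2.convexHull(c),2,True)[:,0]; print(h.tolist())
for q in([-22.5,-115,0],[-22.5,115,0],[22.5,-115,0],[-22.5,-115,170],[-22.5,115,170],[22.5,-115,170]):
    out=[]
    for phi in(0,8,12,16):
        r=Rd@R.from_euler("x",phi,degrees=True).as_matrix()@(np.array(q)-[-6,0,201]); out.append(proj(sd,T+r))
    print(q,*out)
E
```

```text
hi [520.89   -5.925 257.143] 0.3739065922103011 door-frame rel TCP [  25.34  -147.217  -23.083]
lo [540.053 -24.802 152.642] 2.188044739917733 door-frame rel TCP [  24.666 -174.108 -127.584]
expected rel [28.5, -140, -58.5] [28.5, -140, -163.5]
[  0.675  26.891 104.501] 107.90768016465559 14.430518195722446
[[177, 160], [184, 157], [221, 160], [232, 205], [218, 209], [188, 202]]
[-22.5, -115, 0] [215.545 213.393] [210.656 213.531] [208.125 213.168] [205.552 212.527]
[-22.5, 115, 0] [177.831 190.264] [173.351 183.787] [171.237 180.352] [169.217 176.802]
[22.5, -115, 0] [225.215 208.636] [220.257 208.842] [217.696 208.517] [215.096 207.918]
[-22.5, -115, 170] [212.739 171.071] [212.003 174.631] [211.485 176.229] [210.871 177.696]
[-22.5, 115, 170] [173.393 150.333] [172.442 146.034] [172.095 143.911] [171.838 141.816]
[22.5, -115, 170] [222.968 166.745] [222.173 170.278] [221.625 171.867] [220.982 173.327]
```

```bash
cat >> h.py <<'E'
def tq(yaw,th):
    return (R.from_euler("z",yaw)*R.from_euler("x",th)*R.from_euler("z",-yaw)*R.from_quat(dq(yaw))).as_quat()
E
python3 - <<'E'
from h import *
from scipy.optimize import least_squares
sc,sd=camp("scene"),camp("side"); y=PSI+.7; Rd=R.from_euler("z",y).as_matrix(); T=env.read_state()["tool_pos"]
Q=np.array([[22.5,-115,170],[22.5,-115,0],[-22.5,-115,0],[-22.5,115,0],[-22.5,115,170],[22.5,115,170]])-[-6,0,201]
px=np.array([[221,160],[232,205],[218,209],[188,202],[177,160],[184,157]])
so=np.array([[28.5,-140,-58.5],[28.5,-140,-163.5]]); sx=[[263.4,157.6],[261.2,179.6]]; ex=[[228.2,168],[234,197.2]]
def f(v):
    M=Rd@R.from_euler("x",v[0]).as_matrix(); P=lambda q:T+M@q+Rd@[0,v[1],v[2]]
    r=[proj(sd,P(q))-p for q,p in zip(Q,px)]+[proj(sd,P(q))-p for q,p in zip(so,ex)]+[proj(sc,P(q))-p for q,p in zip(so,sx)]
    return np.ravel(r)
o=least_squares(f,[-.25,0,0],loss="soft_l1"); print(o.x,f(o.x).round(1))
th=-o.x[0]
for a in(.7,.5): 
  for z in(275,225): print(env.ik(hp(a,z),tq(PSI+a,th)))
E
```

```text
[-0.278  9.339 -8.547] [ 0.6 -0.1  0.4  0.7  4.6  1.6 -1.7  0.3 -2.   0.1  0.9 -0.6 -0.3  0.1
  0.6 -0.5  1.1 -0.5  1.1 -1.1]
[-0.063  0.208  1.884  0.184  1.271 -0.955]
[-0.063  0.276  1.929  0.192  1.161 -0.977]
[-0.038  0.216  1.874  0.233  1.233 -0.753]
[-0.038  0.283  1.918  0.244  1.125 -0.782]
```

```bash
cat > hm.py <<'E'
from h import *
def handle(fn):
    """handle bar midline ends by dark mask near yellow, on plane z"""
    im,K,P=load(fn); hsv=cv2.cvtColor(im,cv2.COLOR_BGR2HSV)
    c0=proj((K,P),H); x,y=c0.astype(int); w=np.zeros(im.shape[:2],np.uint8); cv2.circle(w,(x,y),85,255,-1)
    m=((hsv[...,2]<60)&(w>0)).astype(np.uint8); m=cv2.morphologyEx(m,cv2.MORPH_OPEN,np.ones((3,3)))
    c=cv2.findContours(m,0,2)[0]; c=[k for k in c if cv2.contourArea(k)>100]
    return c0,[(np.array(cv2.minAreaRect(k)[0]),cv2.minAreaRect(k)[1:],cv2.contourArea(k),cv2.boundingRect(k)) for k in c],(K,P)
E
python3 - <<'E'
from hm import *
th=.26
p=env.read_state()["tool_pos"]; env.move_l([p[0],p[1],330],rate=200)
env.reach(H+[0,0,115],tq(DY,th)); env.move_l(H+[0,0,30],rate=200)
print(env.move_l(H+[0,0,1],rate=60,f_stop=9)); s=env.read_state(); print(s["tool_pos"],s["force"],s["wrist_torque"])
env.reach(s["tool_pos"],dq(DY)) if s["tool_pos"][2]<215 else None
print(env.move_l(H,rate=60,f_stop=25)); s=env.read_state(); print(s["tool_pos"],s["force"],s["wrist_torque"])
set_gripper(85); print(env.read_state()["force"])
env.move_l(H+[0,0,90],rate=200); snap("wrist","r1"); env.move_l(H+[0,0,150],rate=200); snap("wrist","r2"); print(env.read_state()["time_s"])
for n in("r1","r2"): print(handle(n))
E
```

```text
True
[ 506.161 -347.708  202.109] [-1.753 -3.271  3.669] [-0.272  0.09   0.064]
False
[ 506.384 -348.022  200.975] [-3.281 -2.613  2.205] [-0.027  0.431  0.099]
[-0.303 -0.145  0.107]
28.65
(array([258.777, 204.924]), [(array([331.038, 239.545]), ((14.117733001708984, 29.979419708251953), 4.763640880584717), 271.5, (324, 225, 16, 30)), (array([186.085, 240.109]), ((32.74940490722656, 14.879122734069824), 85.60128784179688), 324.0, (178, 224, 17, 33)), (array([257., 202.]), ((11.999998092651367, 101.99998474121094), 0.0), 1156.0, (251, 151, 13, 103))], (array([273.087, 273.087, 258.665, 193.529]), array([[   0.952,    0.292,    0.091,  532.147],
       [  -0.306,    0.909,    0.281, -268.152],
       [  -0.   ,   -0.295,    0.955,  433.942],
       [   0.   ,    0.   ,    0.   ,    1.   ]])))
(array([258.699, 186.973]), [(array([257.5, 185. ]), ((82.0, 9.0), 90.0), 731.0, (253, 144, 10, 83))], (array([273.087, 273.087, 258.665, 193.529]), array([[   0.952,    0.292,    0.091,  532.336],
       [  -0.306,    0.91 ,    0.281, -268.263],
       [  -0.001,   -0.295,    0.955,  493.519],
       [   0.   ,    0.   ,    0.   ,    1.   ]])))
```

```bash
python3 - <<'E'
from hm import *
ctr=[]
for n,(x,y,w,h) in(("r1",(251,151,13,103)),("r2",(253,144,10,83))):
    _,K,P=load(n); e=[onz((K,P),(x+w/2-.5,yy),206) for yy in(y-.5,y+h-.5)]; c=(e[0]+e[1])/2; ctr.append(c)
    print(n,e[0],e[1],np.linalg.norm(e[0]-e[1]),"yaw",-np.arctan2(e[0][0]-e[1][0],e[0][1]-e[1][1]),R.from_euler("z",-DY).apply(c-H))
t1,t2=[load(n)[1:] for n in("r1","r2")]
print([tri((t1,(257,a)),(t2,(257.5,b))) for a,b in((150.5,143.5),(253.5,226.5))])
c=np.mean(ctr,0); c[2]=201; 
env.move_l(c+[0,0,30],rate=250); print(env.move_l(c,rate=80,f_stop=10)); set_gripper(3)
env.move_l(c+[0,0,20],rate=60); s=env.read_state(); print(s["force"],s["wrist_torque"],s["width"])
env.move_l(c+[0,0,120],rate=200)
a=.7; y=PSI+a; d=np.array([-np.sin(y),np.cos(y),0])
env.reach(hp(a,320)+70*d,dq(y)); env.move_l(hp(a,269)+70*d,rate=150); s=env.read_state(); print(s["force"],s["wrist_torque"])
print(env.move_l(hp(a,269)+15*d,rate=120,f_stop=15)); print(env.move_l(hp(a,269),rate=50,f_stop=6)); env.hold(.2)
s=env.read_state(); print(s["force"],s["wrist_torque"],s["tool_pos"]-hp(a,269),s["time_s"])
snap("scene","s4");snap("side","e4")
E
```

```text
r1 [ 520.653 -299.084  206.   ] [ 490.977 -390.762  206.   ] 96.36183700287368 yaw -0.31304590853827524 [-1.572  1.678  5.   ]
r2 [ 520.469 -300.427  206.   ] [ 491.536 -389.986  206.   ] 94.11652828315142 yaw -0.3124758153726346 [-1.306  1.465  5.   ]
[(array([ 518.19 , -306.156,  154.292]), np.float64(0.15519714012916638)), (array([ 492.477, -386.739,  213.564]), np.float64(0.14052636457801532))]
False
[-0.442 -0.124 -4.917] [ 0.019 -0.068  0.014] 11.503010238034879
[ 0.697 -0.171 -4.952] [ 0.064 -0.082  0.004]
False
False
[-0.899  0.46  -4.647] [ 0.077 -0.121 -0.008] [-0.166  0.097 -0.067] 35.4417
```

```bash
python3 - <<'E'
from h import *
a=.7
for z in(250,238,222):
    r=env.move_l(hp(a,z),rate=50,f_stop=8); s=env.read_state(); print(z,r,s["tool_pos"]-hp(a,z),s["force"],s["wrist_torque"])
    if r: break
print(s["time_s"])
E
```

```text
250 False [-0.148 -0.003 -0.332] [ 0.345 -0.688 -4.303] [ 0.025 -0.062  0.021]
238 False [-0.166 -0.037 -0.35 ] [-0.074  0.193 -4.144] [ 0.045 -0.052  0.007]
222 False [-0.045  0.023 -0.27 ] [ 1.317  0.713 -3.863] [ 0.065 -0.123  0.011]
36.9333
```

```bash
python3 - <<'E'
from h import *
a=.7
print(env.move_l(hp(a,214),rate=30,f_stop=6)); s=env.read_state(); print(s["tool_pos"],s["force"],s["wrist_torque"])
if s["tool_pos"][2]>216.5:
    z=s["tool_pos"][2]+.5
    set_gripper(17); env.move_l(hp(a,z),rate=50); print(env.read_state()["force"],env.read_state()["width"])
    for a in(.58,.46,.34,.22,.12,.05):
        r=env.move_l(hp(a,z),rot=dq(PSI+a),rate=150,f_stop=20); s=env.read_state(); print(a,r,s["force"])
        if r: break
    else:
        for a in(0,-.02,-.04):
            r=env.move_l(hp(a,z),rot=dq(PSI+a),rate=60,f_stop=8); s=env.read_state(); print(a,r,s["force"],s["tool_pos"]-hp(0,z))
            if r: break
print(s["time_s"]); snap("scene","s5");snap("side","e5")
E
```

```text
True
[438.533  35.773 219.345] [-2.537  1.748  1.289] [0.162 0.013 0.07 ]
[ 0.165 -0.655 -0.441] 17.116355114214493
0.58 False [-0.634 -0.587  0.143]
0.46 False [ 0.065  1.119 -1.232]
0.34 False [ 0.062 -0.616  0.17 ]
0.22 False [-0.53   0.047 -0.916]
0.12 False [-1.069  0.28  -0.134]
0.05 False [0.09  0.897 0.177]
0 False [ 0.09  -0.263  0.71 ] [-0.575 -0.218 -0.122]
-0.02 False [-0.055 -0.168  0.769] [ 2.472  0.777 -0.026]
-0.04 False [-2.383 -1.242  2.606] [ 4.972  1.53  -0.08 ]
40.0583
```

```bash
python3 - <<'E'
from h import *
z=env.read_state()["tool_pos"][2]
for a in(-.055,-.07):
    r=env.move_l(hp(a,z),rot=dq(PSI+a),rate=50,f_stop=8); s=env.read_state(); print(a,r,s["force"],w2u(s["tool_pos"]))
    if r: break
set_gripper(36); p=env.read_state()["tool_pos"]; env.move_l([p[0],p[1],300],rate=150); env.move_l([p[0],p[1],395],rate=300)
snap("scene","s6");snap("side","e6"); set_gripper(0)
env.reach(u2w([-15,115,390]),dq(PSI)); env.move_l(u2w([-15,115,287]),rate=200)
print(env.move_l(u2w([-125,115,287]),rate=100,f_stop=12)); env.hold(1.2)
s=env.read_state(); print(s["force"],w2u(s["tool_pos"]),s["time_s"])
def red(fn,box):
    im,K,P=load(fn); h=cv2.cvtColor(im,cv2.COLOR_BGR2HSV); m=cv2.inRange(h,(0,150,90),(6,255,255))|cv2.inRange(h,(174,150,90),(180,255,255))
    x0,x1,y0,y1=box; m=m[y0:y1,x0:x1]; yx=np.argwhere(m>0); return len(yx),(yx.min(0)+[y0,x0],yx.max(0)+[y0,x0]) if len(yx) else None
snap("scene","s7");snap("side","e7")
for t,th in(("open",-.349),("shut",1.571)):
    X=[u2w([-85-92*np.sin(th),115,214+92*np.cos(th)]),u2w([-85,115,214])]
    print(t,[proj(camp(n),x) for n in("scene","side") for x in X])
for n in("s6","s7"): print(n,red(n,(295,335,125,165)))
for n in("e6","e7"): print(n,red(n,(215,275,115,165)))
E
```

```text
-0.055 False [-9.797 -2.821  7.087] [-143.078    0.558  219.519]
-0.07 False [-15.86   -6.146  13.038] [-142.784    0.554  219.378]
False
[ 0.296 -1.236  0.07 ] [-124.987  115.     286.992] 46.9417
open [array([325.192, 141.992]), array([317.287, 151.447]), array([254.924, 129.849]), array([247.006, 151.171])]
shut [array([302.938, 137.45 ]), array([317.287, 151.447]), array([222.899, 152.062]), array([247.006, 151.171])]
s6 (42, (array([133, 317]), array([152, 325])))
s7 (52, (array([138, 302]), array([152, 318])))
e6 (43, (array([127, 244]), array([150, 254])))
e7 (56, (array([151, 222]), array([163, 247])))
```

The red mask now matches the predicted closed catch, with its tip at side (222,152) and the hook hanging down to row 163. I'll retreat and hand in.

```bash
python3 - <<'E'
from h import *
env.move_l(u2w([-125,60,400]),rate=250); env.hold(.5); snap("side","e8"); s=env.read_state(); print(s["force"],s["time_s"])
d=cv2.absdiff(cv2.imread("pics/e7.png"),cv2.imread("pics/e8.png"))[150:230,215:260]; print((d.max(2)>40).sum())
print(workorder.sign_off())
E
```

```text
[-0.284 -0.039 -0.441] 48.2417
0
the job is handed in; nothing more can be done
None
```

The dial is on its fifth click, the door is hung and shut with the red catch closed over it, and the job was handed in at 48 s of 72; the first try at hanging twisted the door in the gripper, so I set it down and re-gripped it, and I planned no contact with the jar, tape measure and ratchet but did not re-check them at the end.

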